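Gauge the depth of the leaning blind bore

ROBOT

A 6-joint arm with a two-finger parallel gripper is mounted at the origin on a cart in front of the work surface, level with it; the furniture and walls round the work are solid. World frame = base frame: x ahead of the robot, y to its left, z up, the work surface at z = 0. Lengths are in m, angles in rad, forces in N, time in s.
With the tool pointing down it reaches from about 0.35 to 0.725 m from the base axis. Payload 6 kg.
Tool frame: the origin (TCP) lies on the centre line of the jaws, within the pads' length; the fingertips stand 8 mm ahead of it and the grasp point (between the pads) lies 11 mm behind it; z points along the fingers, y is the line along which they close (so a half turn about z gives the same grasp; the last joint's range is limited). The gripper opens to 85 mm and grips with 20 to 120 N. Pads are 22 mm wide; open, the fingers measure 114 mm over their backs; the gripper's body (76 mm by 85 mm) begins 54 mm behind the grasp point. The pads swing forward as they close: fully open they stand 13 mm farther back than shut.
Start: joints at [1.464, 0.04, 0.085, 0, -1.615, -0.334], TCP at [0.256, 0.543, 0.239] pointing down, gripper open.
Joint ranges: [-2.56, 2.56], [-1.29, 2.01], [-1.08, 1.49], [-3.29, 1.98], [-2.81, -0.18], [-2.99, 2.99]. Speed limits (rad/s): [2.57, 2.57, 3.01, 3.14, 3.14, 3.14].

INTERFACE

Orientations are given as a unit quaternion [x, y, z, w].
In Python, from bench import bot, cams gives the robot as it stands. Calls block until the motion is done:
- bot.move_to(position, orientation): joint-space move of the TCP to a pose.
- bot.line_to(position, rot=None, rate=0.15, until_force=None): straight line of the TCP; rot=None keeps the orientation; rate is the mean speed in m/s. With until_force (N) it stops when the force on the tool has changed by that much, and returns True; else False.
- bot.set_joints(angles): joint-space move.
- bot.release() and bot.gripper_close(): open the fingers fully, or close them until they stop; the grip force is fixed at half the most.
- bot.dwell(seconds).
- bot.ik(position, orientation): joint angles nearest the present ones, or None.
- bot.observe(): the state.
- cams.capture(name): name is "scene" or "side" or "wrist"; returns a dict with "pixels" (384x512x3 uint8, blue, green, red), "fx", "fy", "cx", "cy" (pixels), "xyz" and "orientation" of the camera in the world. Camera axes: x right, y up, looking along -z (the intrinsics and any distortion apply to the point x, -y, -z); pixel columns grow to the right and rows downward; lengths in m; the calibration is good to about 2 mm. The wrist camera is an equidistant fisheye: a pixel r from the principal point sees the ray r / f radians off the axis. A picture is of the moment at which its call begins. There is no depth.
A pose or a line that the arm cannot do raises bot.MotionError and nothing moves.
- bot.finish_job(): hands the job in; it is judged then, once.
The state is a dict: "time_s": time; "joint_positions": joint angles; "joint_velocities": joint speeds; "tau": joint torques, N m; "ee_pos": TCP position; "tool_rot": TCP orientation; "contact_force": force on the tool from outside, world axes, zero at the start; "moment": the same for the moment, N m; "opening": finger opening in m; "gripper_force": force on a finger pad.
Only numpy, scipy, OpenCV 4.12 (cv2) and the standard library are available. Lean on these libraries where they do the work, as an engineer would, in place of code of your own. Each camera call takes 0.05 s, during which the arm holds its last target. There are 200 camera calls.

TASK

Take the depth gauge out of its clear stand and lower its rod into the blind bore of the leaning aluminium fixture, in line with the bore, so that the fixture's face pushes the orange stop collar up the rod, until you feel the rod bottom out; keep it lightly pressed there for a full second with the collar flat on the face, never harder than 30 N. Then draw it out and put it back fully home and upright in its stand without shifting the collar again, so that it keeps the reading. Keep the fingers off the collar, and leave the vial, the tin and the specimen holder where they stand.

Things in the scene. Friction and masses are not known exactly. Their poses are not given: they have to be found in the camera images.
- depth_gauge: loose depth gauge, about 0.11 kg, upright in its stand at the start. Origin at the rod's tip, +z up the rod. Steel rod 8 mm in diameter, 70 mm long, last 2 mm tapered; above it a round aluminium shoulder 34 mm in diameter from z = 70 to 76 mm, then a flat black handle from z = 76 to 112 mm. In the bore it may be turned to any angle about its rod
- rod_tip (a point): tip of the gauge's rod, on its axis (the gauge's origin)
- handle_mid (a point): point on the gauge's axis in the flat black handle, 98 mm above the rod's tip, where to grip it; the handle is 14 mm thick along the gauge's x (grip across this) and 44 mm wide along its y, and its top lies 14 mm above this point, the shoulder's top 22 mm below it
- stop_collar (a joint): orange stop collar on the rod, 22 mm in diameter and 10 mm tall, that slides along it with about 2.5 N of friction and stays where it is left. Value in m: 0 has its lower face 10 mm above the rod's tip, growing up to 0.048 towards the handle. It starts between 0 and 0.006; in the bore it is pushed up to (bore depth - 0.010)
- collar_face (a point): centre of the lower face of the stop collar, on the rod's axis
- tilt_fixture: fixed fixture, foot plate 104 x 84 mm with a leaning aluminium block on it; origin at the underside of the foot, near its middle, z up, -x the side to which the block's bored face leans (turned towards the robot and to its right). The face, 56 x 60 mm, leans 30 degrees from level; the middle of the face is 82 mm above the worktop
- bore_mouth (a point): centre of the mouth of the blind bore, level with the face; in the fixture's frame at (-12, 0, 82) mm. Its z axis is the bore's axis pointing outwards, 30 degrees from vertical; x and y lie in the face. The bore is 14 mm in diameter; its rigid flat floor lies between 22 and 40 mm below the mouth, different every time: it has to be felt
- gauge_stand: fixed stand, a clear upright tube 37 mm outside and 27 mm inside on a round foot 64 mm in diameter; origin at the underside of the foot, on the tube's axis. Keep the arm clear of the fixed equipment behind: a machine column 350 mm tall at x > 0.57, y 0.06 to 0.17, and an assembly stand with posts up to 270 mm tall at x 0.51 to 0.62, y -0.24 to -0.16 (m, from the robot's base)
- stand_mouth (a point): centre of the stand tube's mouth, 78 mm above the worktop. The gauge hangs there by its shoulder, with the collar inside the tube and the rod's tip 8 mm above the worktop
- vial_1: bystander: small vial with a white cap, 27 mm in diameter, 54 mm tall, origin under its middle
- putty_tin: bystander: white round tin, 52 mm in diameter, 22 mm tall, origin under its middle
- holder_2: bystander: turned pale metal specimen holder, 24 mm in diameter, 40 mm tall, standing in the black foam tray, origin under its middle
There are look-alikes about, which are no part of the job. Several things look just like the gauge_stand: the one meant starts nearest to the robot's base.

How it is judged:
By the outcome, as a careful person would: the job done as asked, in the order asked, and still so for the second after the job is handed in, with the robot touching nothing.
It also fails if it takes over 64 s, if anything falls off the work surface, if the arm or the gripper's body presses on something with over 40 N, if the wrist force passes 120 N, or if a joint passes its speed limit or range.

## Working session

There is one attempt and no reset: what is moved stays moved. The work goes in short steps, each a Python script; the robot and the scene stay as the last script left them, time stands still between calls to the robot, and variables do not carry over. Pictures are saved under pics/ and viewed, at most 10 in all, crops included, and the job is handed in when it is done.

```bash
mkdir -p pics; ls
python3 - <<'E'
from bench import bot,cams
import cv2
for n in("scene","side","wrist"):
    c=cams.capture(n); cv2.imwrite(f"pics/{n}0.png",c["pixels"]); print(n,{k:v for k,v in c.items() if k!="pixels"})
print(bot.observe())
E
```

```text
pics
scene {'fx': 434.1831453564998, 'fy': 434.1831453564998, 'cx': 253.46613947764425, 'cy': 192.35656489875808, 'xyz': array([-0.0197463 , -0.58646862,  0.92882202]), 'orientation': array([ 0.3232408 , -0.14262902, -0.36544315,  0.86117574])}
side {'fx': 346.58534428995347, 'fy': 346.58534428995347, 'cx': 253.06173501286284, 'cy': 189.17805439006813, 'xyz': array([ 0.53602719, -0.72170296,  0.65861532]), 'orientation': array([0.41181525, 0.01129861, 0.0120463 , 0.91111768])}
wrist {'fx': 297.3186396354542, 'fy': 297.3186396354542, 'cx': 253.40680745258845, 'cy': 188.94984709196243, 'xyz': array([0.32772512, 0.50917522, 0.37260242]), 'orientation': array([ 0.0846686 , -0.13162566,  0.8339276 , -0.52921704])}
{'time_s': 0.15, 'joint_positions': array([ 1.46371188e+00,  4.06720193e-02,  8.40308994e-02, -3.03668459e-04,
       -1.61553585e+00, -3.33707362e-01]), 'joint_velocities': array([-0.00062215, -0.00197482,  0.00375127,  0.00051796, -0.00010141,
        0.00010819]), 'tau': array([-2.84488975e-03, -3.68616772e+01,  3.47693181e+01,  6.93625286e+00,
       -4.35380236e-03, -2.77093910e-06]), 'ee_pos': array([0.2558386 , 0.54243997, 0.23851061]), 'tool_rot': array([ 9.75812193e-01, -2.18609388e-01, -7.26599698e-05,  7.03047176e-04]), 'contact_force': array([-0.643142  , -0.30486518, -0.36962534]), 'moment': array([-0.0184349 , -0.01042442, -0.01048067]), 'gripper_force': 0.0, 'opening': 0.08545207577334221}
```

View pics/scene0.png

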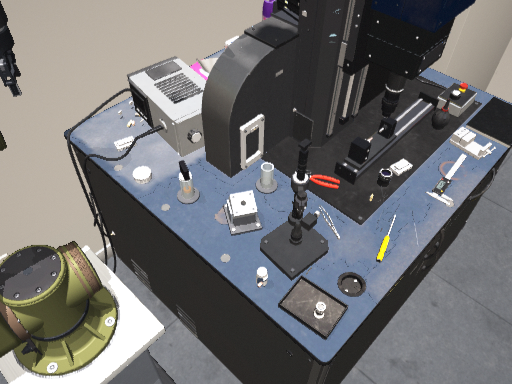

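View pics/side0.png

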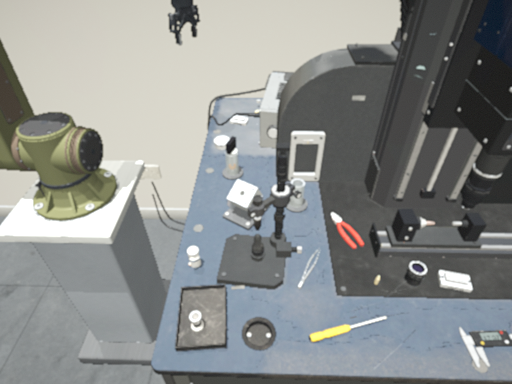

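The scene shows the gauge in its stand (handle ~(184,170), foot ~(187,195)), the fixture (face ~(242,203)) and a look-alike stand at (266,178). The side view agrees: gauge at (231,155), fixture at (242,195).

```bash
cat > h.py <<'E'
import numpy as np, cv2
from scipy.spatial.transform import Rotation as R
from scipy.optimize import least_squares
from bench import bot,cams
def ray(c,u,v,fish=False):
    x=(u-c["cx"])/c["fx"]; y=(v-c["cy"])/c["fy"]
    if fish:
        r=np.hypot(x,y); d=np.array([x/r*np.sin(r),-y/r*np.sin(r),-np.cos(r)])
    else: d=np.array([x,-y,-1.])
    return np.array(c["xyz"]), R.from_quat(c["orientation"]).apply(d/np.linalg.norm(d))
def onz(c,u,v,z,fish=False):
    o,d=ray(c,u,v,fish); return o+d*(z-o[2])/d[2]
def tri(rays):
    A=sum(np.eye(3)-np.outer(d,d) for o,d in rays); b=sum((np.eye(3)-np.outer(d,d))@o for o,d in rays)
    return np.linalg.solve(A,b)
def proj(c,P,fish=False):
    p=R.from_quat(c["orientation"]).inv().apply(np.atleast_2d(P)-c["xyz"]); q=np.c_[p[:,0],-p[:,1],-p[:,2]]
    if fish:
        rr=np.hypot(q[:,0],q[:,1]); th=np.arctan2(rr,q[:,2]); s=th/np.maximum(rr,1e-9)
        return np.c_[c["cx"]+c["fx"]*q[:,0]*s,c["cy"]+c["fy"]*q[:,1]*s]
    return np.c_[c["cx"]+c["fx"]*q[:,0]/q[:,2],c["cy"]+c["fy"]*q[:,1]/q[:,2]]
E
python3 - <<'E'
from h import *
s=cams.capture("scene"); d=cams.capture("side")
for n,a,b,z in [("stand foot",(187,196),(232,172),.006),("fix",(242,203),(243,194),.082),("stand2 foot",(266,185),(297,203),.006),("holder",(320,308),(197,318),.04),("vial",(262,270),(194,250),.054),("tin",(143,172),(222,142),.022)]:
    print(n,onz(s,*a,z).round(3),onz(d,*b,z).round(3))
E
```

```text
stand foot [0.433 0.094 0.006] [0.44  0.097 0.006]
fix [ 0.478 -0.08   0.082] [ 0.485 -0.085  0.082]
stand2 foot [ 0.618 -0.036  0.006] [ 0.627 -0.035  0.006]
holder [ 0.408 -0.392  0.04 ] [ 0.412 -0.392  0.04 ]
vial [ 0.383 -0.239  0.054] [ 0.384 -0.241  0.054]
tin [0.396 0.244 0.022] [0.397 0.235 0.022]
```

View pics/wrist0.png

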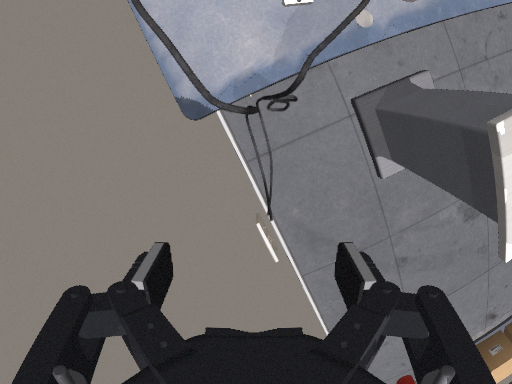

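Run:
```python
from h import *
for i,p in enumerate([(0.39,0.02,.25),(0.37,-.07,.25)]):
    print(bot.ik(p,[1,0,0,0]))
    bot.move_to(p,[1,0,0,0])
    bot.dwell(.3)
    c=cams.capture("wrist"); np.save(f"w{i}.npy",c,allow_pickle=True)
    cv2.imwrite(f"pics/w{i+1}.png",cv2.resize(c["pixels"],(800,600),interpolation=cv2.INTER_CUBIC))
o=bot.observe();print(o["time_s"],o["ee_pos"],c["xyz"],o["contact_force"])
```

```text
[ 0.57851751 -0.54161973 -0.37355404  0.         -1.73886202  0.99227881]
[ 0.36200904 -0.58479942 -0.39975121  0.         -1.75584454  1.20878729]
3.3583 [ 0.37016053 -0.06941941  0.24986495] [ 0.44969328 -0.06866818  0.38403892] [0.05278668 0.13368749 0.15717529]
```

View pics/w1.png

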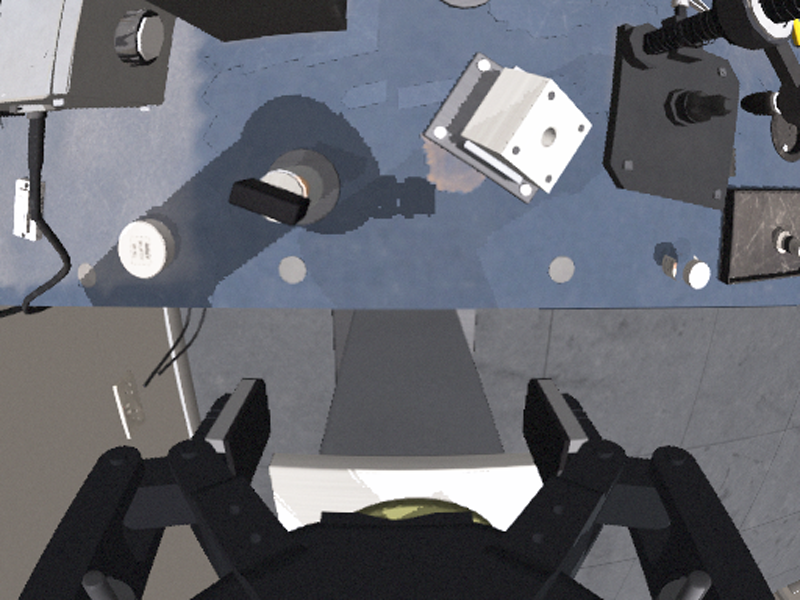

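View pics/w2.png

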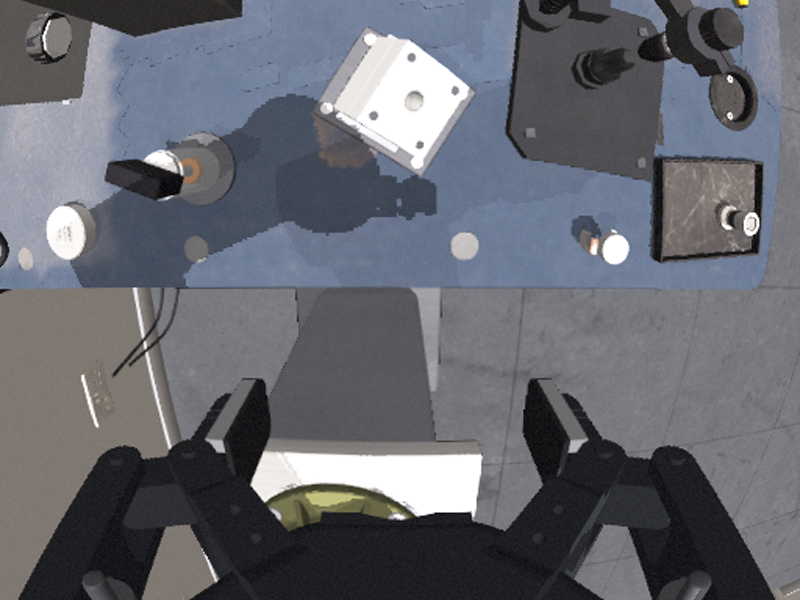

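w1 shows the gauge handle at ~(270,200), stand foot around (300,190), and bore at (549,136). w2 shows handle at ~(145,178) and bore at (413,101). I'll enlarge these for finer picks.

Run:
```python
from h import *
T=[]
for i,(g,f) in enumerate([((140,85),(265,30)),((60,75),(195,12))]):
    p=np.load(f"w{i}.npy",allow_pickle=True).item()["pixels"]
    row=[]
    for (x,y) in (g,f):
        w,h=(100,75) if (x,y)==g else (120,90)
        k=cv2.resize(p[y:y+h,x:x+w],(400,300),interpolation=cv2.INTER_CUBIC)
        row.append((255*(k/255.)**.5).astype(np.uint8) if (x,y)==g else k)
    T.append(np.hstack(row))
cv2.imwrite("pics/crop.png",np.vstack(T))
```

```text
(no output)
```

View pics/crop.png

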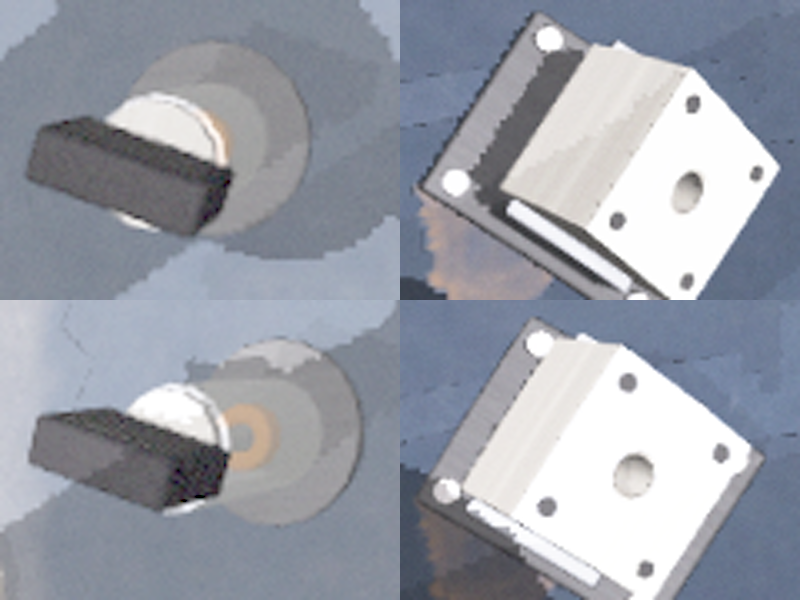

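```bash
cat > meas.py <<'E'
from h import *
C=[np.load(f"w{i}.npy",allow_pickle=True).item() for i in (0,1)]
G=[(140,85),(60,75)];F=[(265,30),(195,12)]
def pix(off,p,s): return off[0]+(p[0]+.5)/s-.5, off[1]+(p[1]+.5)/s-.5
def t(offs,a,b,s): return tri([ray(C[i],*pix(offs[i],p,s),True) for i,p in enumerate((a,b))])
S=10/3
E
python3 - <<'E'
from meas import *
P={}
for n,a,b in [("bore",(287,192),(232,175)),("A",(293,104),(228,82)),("B",(356,174),(320,154)),("C",(287,282),(245,269)),("D",(217,221),(147,207)),("h1",(149,38),(138,42)),("h2",(55,182),(46,190))]:
    P[n]=t(F,a,b,S); print(n,P[n].round(4))
n=np.cross(P["C"]-P["A"],P["B"]-P["D"]);n/=np.linalg.norm(n);print("normal",n, np.degrees(np.arctan2(n[1],n[0])),np.degrees(np.arccos(abs(n[2]))))
for i,(a) in enumerate([(287,192),(232,175)]): print("bore@z.082",onz(C[i],*pix(F[i],a,S),.082,True).round(4))
for nm,a in (("A-D",("A","D")),("B-C",("B","C"))):
    d=P[a[0]]-P[a[1]]; print(nm,d.round(4),np.degrees(np.arctan2(d[1],d[0])))
for nm,pa in (("h",((149,38),(55,182))),("h",((138,42),(46,190)))):
    i=0 if pa[0][0]==149 else 1
    q=[onz(C[i],*pix(F[i],a,S),.010,True) for a in pa]; d=q[0]-q[1]; print("holes",q,np.degrees(np.arctan2(d[1],d[0])))
print("top tri",t(G,(115.5,182.5),(98.75,161),4).round(4))
for i,a,f,k in [(0,(115.5,182.5),(212,139),((38,130),(27,180),(192,235),(205,185))),(1,(98.75,161),(269,131),((37,115),(30,162),(158,210),(170,158)))]:
    print("top",onz(C[i],*pix(G[i],a,4),.12,True).round(4),"foot",onz(C[i],*pix(G[i],f,4),.006,True).round(4))
    q=[onz(C[i],*pix(G[i],a,4),.12,True) for a in k]; d=q[3]-q[0]+q[2]-q[1]; print(" dims",np.linalg.norm(d)/2,np.linalg.norm(q[1]-q[0]),"dir",np.degrees(np.arctan2(d[1],d[0])))
E
```

```text
bore [ 0.4815 -0.0796  0.0827]
A [ 0.5086 -0.078   0.0917]
B [ 0.49   -0.1072  0.0722]
C [ 0.4528 -0.0841  0.0729]
D [ 0.471  -0.0548  0.0918]
h1 [ 0.5397 -0.0478  0.0156]
h2 [ 0.4839 -0.0136  0.0122]
normal [-0.24903866 -0.41861835  0.87334897] -120.74867697180078 29.14982482931522
bore@z.082 [ 0.4817 -0.0799  0.082 ]
bore@z.082 [ 0.4815 -0.0796  0.082 ]
A-D [ 0.0376 -0.0232 -0.0002] -31.734692861596375
B-C [ 0.0372 -0.0231 -0.0007] -31.79989789004667
holes [array([ 0.54092212, -0.04882536,  0.01      ]), array([ 0.48391164, -0.01377249,  0.01      ])] -31.5852592851762
holes [array([ 0.54094971, -0.04740741,  0.01      ]), array([ 0.48425213, -0.01327997,  0.01      ])] -31.044600100960764
top tri [0.4397 0.0985 0.1182]
top [0.4397 0.098  0.12  ] foot [0.44   0.0983 0.006 ]
 dims 0.04179969774095294 0.012028452913312237 dir -109.79965911916253
top [0.4399 0.0973 0.12  ] foot [0.4405 0.0997 0.006 ]
 dims 0.04156910906011105 0.012170442353615559 dir -110.8239542651206
```

```bash
cat > poses.py <<'E'
from h import *
def rot(z,psi):
    z=np.array(z)/np.linalg.norm(z); x=np.array([np.cos(psi),np.sin(psi),0]); x-=z*(x@z); x/=np.linalg.norm(x)
    return R.from_matrix(np.c_[x,np.cross(z,x),z])
G=np.array([.440,.098]); QP=rot([0,0,-1],np.radians(-110.3)).as_quat()
a=np.radians(-121.5); N=np.array([.5*np.cos(a),.5*np.sin(a),np.sqrt(.75)]); M=np.array([.4816,-.0797,.082])
E
python3 - <<'E'
from poses import *
print("pick",bot.ik([*G,.096],QP).round(2))
for d in range(-180,180,30):
    q=rot(-N,np.radians(d)).as_quat()
    for h in (.15,.05):
        j=bot.ik(M+N*h,q); print(d,h,None if j is None else j.round(2))
bot.move_to([*G,.20],QP); bot.line_to([*G,.096],rate=.1)
print(bot.observe()["contact_force"])
bot.gripper_close(); bot.dwell(.3)
o=bot.observe(); print(o["time_s"],o["ee_pos"],o["tool_rot"],o["opening"],o["gripper_force"],o["contact_force"],o["moment"])
E
```

```text
pick [ 0.67 -0.35 -0.52  0.   -1.4  -1.02]
-180 0.15 [-0.3  -0.35 -0.22 -0.51 -1.56 -1.36]
-180 0.05 [-0.18 -0.33 -0.37 -0.5  -1.36 -1.39]
-150 0.15 [-0.3  -0.35 -0.22 -0.51 -1.56 -0.84]
-150 0.05 [-0.18 -0.33 -0.37 -0.5  -1.36 -0.86]
-120 0.15 [-0.3  -0.35 -0.22 -0.51 -1.56 -0.25]
-120 0.05 [-0.18 -0.33 -0.37 -0.5  -1.36 -0.27]
-90 0.15 [-0.3  -0.35 -0.22 -0.51 -1.56  0.33]
-90 0.05 [-0.18 -0.33 -0.37 -0.5  -1.36  0.31]
-60 0.15 [-0.3  -0.35 -0.22 -0.51 -1.56  0.85]
-60 0.05 [-0.18 -0.33 -0.37 -0.5  -1.36  0.83]
-30 0.15 [-0.3  -0.35 -0.22 -0.51 -1.56  1.31]
-30 0.05 [-0.18 -0.33 -0.37 -0.5  -1.36  1.29]
0 0.15 [-0.3  -0.35 -0.22 -0.51 -1.56  1.78]
0 0.05 [-0.18 -0.33 -0.37 -0.5  -1.36  1.75]
30 0.15 [-0.3  -0.35 -0.22 -0.51 -1.56  2.3 ]
30 0.05 [-0.18 -0.33 -0.37 -0.5  -1.36  2.28]
60 0.15 [-0.3  -0.35 -0.22 -0.51 -1.56  2.89]
60 0.05 [-0.18 -0.33 -0.37 -0.5  -1.36  2.87]
90 0.15 [-0.3  -0.35 -0.22 -0.51 -1.56 -2.81]
90 0.05 [-0.18 -0.33 -0.37 -0.5  -1.36 -2.83]
120 0.15 [-0.3  -0.35 -0.22 -0.51 -1.56 -2.29]
120 0.05 [-0.18 -0.33 -0.37 -0.5  -1.36 -2.32]
150 0.15 [-0.3  -0.35 -0.22 -0.51 -1.56 -1.83]
150 0.05 [-0.18 -0.33 -0.37 -0.5  -1.36 -1.85]
[ 0.22071674 -0.38502865  0.91505153]
7.425 [0.44007797 0.09802809 0.09616429] [-5.71462805e-01  8.20627958e-01 -4.70092740e-05  1.18273588e-04] 0.012914109580383228 58.81555438041687 [-0.2319012  -0.59429521  1.60333213] [0.03775768 0.11748049 0.02235654]
```

Run:
```python
from poses import *
bot.line_to([*G,.23],rate=.08)
QB=rot(-N,np.radians(-150)).as_quat()
bot.move_to(M+N*.17,QB); bot.line_to(M+N*.106,rate=.08); bot.dwell(.4)
o=bot.observe(); print(o["time_s"],(o["ee_pos"]-M-N*.106).round(4),o["opening"],o["contact_force"])
z=R.from_quat(o["tool_rot"]).apply([0,0,1]); tip=o["ee_pos"]+z*.088; T=[]
for n in("scene","side","wrist"):
    c=cams.capture(n); np.save(f"pre_{n}.npy",c,allow_pickle=True)
    f=n=="wrist"; u=proj(c,np.array([tip,tip-z*.07,M]),f); print(n,u.round(1))
    x,y=np.round(u[2]).astype(int)-[25,35] if not f else (np.round(u[2]).astype(int)-[50,50])
    w=50 if not f else 100; hh=60 if not f else 80; x=max(x,0);y=min(max(y,0),384-hh)
    k=cv2.resize(c["pixels"][y:y+hh,x:x+w],(w*(400//w) ,hh*(400//w)),interpolation=cv2.INTER_CUBIC)
    print(" off",x,y,400//w); k=k[:480]
    if k.shape[0]<480:k=np.vstack([k,np.zeros((480-k.shape[0],400,3),np.uint8)])
    T.append(k)
cv2.imwrite("pics/pre.png",np.hstack(T[:2])); cv2.imwrite("pics/prew.png",cv2.resize(np.load("pre_wrist.npy",allow_pickle=True).item()["pixels"],(800,600)))
```

```text
11.7167 [ 0.     -0.0001  0.0001] 0.013280701569244257 [-0.17940747  0.30233992 -1.65635132]
scene [[243.9 200.8]
 [247.2 195.1]
 [243.  202.1]]
 off 218 167 8
side [[239.5 189.8]
 [229.6 178.3]
 [241.8 192.4]]
 off 217 157 8
wrist [[252.7 197.7]
 [252.4 238.9]
 [252.9 190.4]]
 off 203 140 4
```

View pics/pre.png

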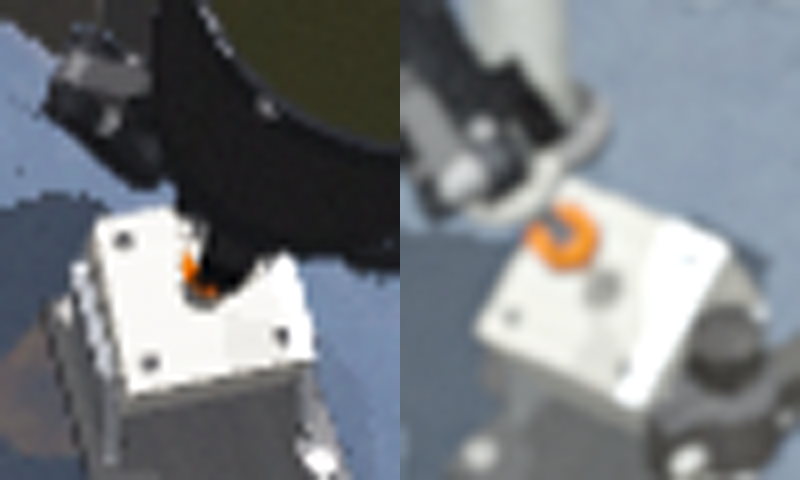

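Side view (right): bore at (603,287), collar top at (563,235) → px (237.4,186.4), against a predicted (236.9,186.8). So it is lined up within about a pixel. The wrist view should confirm it.

Run:
```python
from h import *
p=np.load("pre_wrist.npy",allow_pickle=True).item()["pixels"]
cv2.imwrite("pics/prew2.png",cv2.resize(p[140:260,172:332],(800,600),interpolation=cv2.INTER_CUBIC))
```

```text
(no output)
```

View pics/prew2.png

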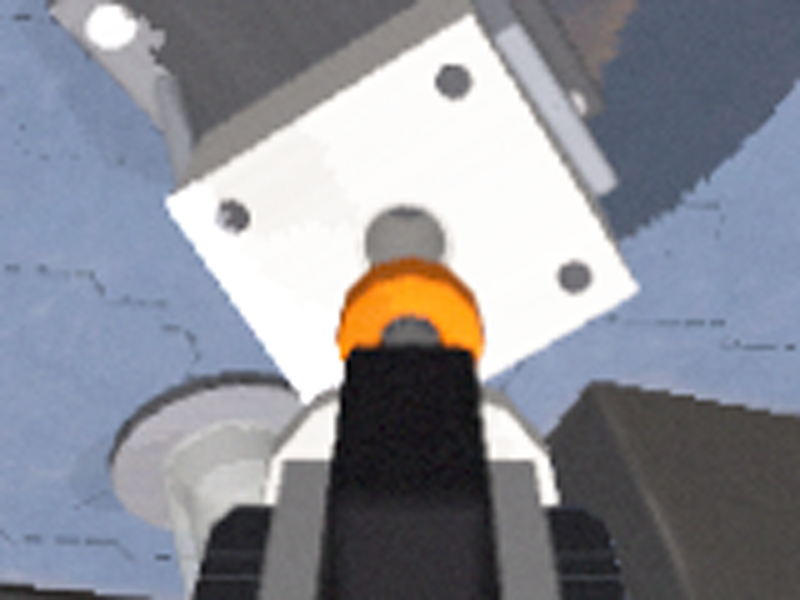

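The wrist view puts the rod and collar on column 411 and the bore on 405, so the rod sits about 0.9 mm to image right. I'll correct that and lower it.

Run:
```python
from poses import *
c=np.load("pre_wrist.npy",allow_pickle=True).item()
cx=R.from_quat(c["orientation"]).apply([1,0,0]); cx-=N*(cx@N)
M2=M-.0008*cx; np.save("M2.npy",M2)
bot.line_to(M2+N*.106,rate=.05); bot.dwell(.2)
f0=bot.observe()["contact_force"]
hit=bot.line_to(M2+N*.044,rate=.015,until_force=8)
for i in range(5):
    o=bot.observe(); d=o["ee_pos"]-M2; f=o["contact_force"]-f0
    print(hit,round(o["time_s"],2),"h",(d@N).round(4),"lat",np.linalg.norm(d-N*(d@N)).round(4),"ax",(f@N).round(2),f.round(2),o["moment"].round(2),o["opening"].round(4))
    bot.dwell(.1)
```

```text
Traceback (most recent call last):
AttributeError: 'float' object has no attribute 'round'
```

Run:
```python
from poses import *
M2=np.load("M2.npy"); f0=np.array([-.18,.30,-1.66])
for i in range(4):
    o=bot.observe(); d=o["ee_pos"]-M2; f=o["contact_force"]-f0
    print(round(o["time_s"],2),"h",round(d@N,4),"lat",np.round(d-N*(d@N),4),"ax",round(f@N,2),f.round(2),o["moment"].round(2),round(o["opening"],4))
    bot.dwell(.1)
```

```text
15.57 h 0.0499 lat [-0.     -0.0001 -0.0001] ax 5.95 [-1.49 -1.67  5.6 ] [-0.88  0.79  0.13] 0.0131
15.68 h 0.0499 lat [-0.0001 -0.0002 -0.0001] ax 5.07 [-0.73 -0.56  5.35] [-0.85  0.62  0.11] 0.0131
15.78 h 0.0499 lat [-0.0001 -0.0002 -0.0001] ax 5.14 [-0.96 -1.46  4.93] [-0.77  0.56  0.02] 0.0132
15.88 h 0.0498 lat [-0.0001 -0.0002 -0.0001] ax 6.7 [-0.88 -2.36  6.3 ] [-0.71  0.42  0.02] 0.0133
```

Run:
```python
from poses import *
M2=np.load("M2.npy"); f0=np.array([-.18,.30,-1.66])
def show(t):
    o=bot.observe(); d=o["ee_pos"]-M2; f=o["contact_force"]-f0
    print(t,round(o["time_s"],2),"h",round(d@N,4),"ax",round(f@N,2),f.round(2),o["moment"].round(2),round(o["opening"],4))
hit=bot.line_to(M2+N*.0470,rate=.006,until_force=5); show(hit)
for i in range(6): bot.dwell(.25); show("")
```

```text
True 16.23 h 0.0499 ax 5.03 [-0.76 -1.22  4.97] [-0.76  0.74  0.14] 0.0133
 16.48 h 0.0499 ax 4.79 [-0.77 -0.75  4.93] [-0.67  0.76  0.16] 0.0133
 16.73 h 0.0499 ax 3.81 [-0.46 -0.35  4.09] [-0.65  0.81  0.18] 0.0132
 16.98 h 0.05 ax 2.55 [-0.92  0.38  2.86] [-0.57  0.82  0.22] 0.0134
 17.23 h 0.05 ax 2.05 [-0.24  0.57  2.57] [-0.6   0.88  0.2 ] 0.0135
 17.48 h 0.05 ax 1.39 [-0.75  0.59  1.66] [-0.78  0.82  0.19] 0.0133
 17.73 h 0.05 ax 2.09 [0.46 0.39 2.74] [-0.9   0.86  0.13] 0.0134
```

Run:
```python
from poses import *
M2=np.load("M2.npy"); f0=np.array([-.18,.30,-1.66])
def show(t):
    o=bot.observe(); d=o["ee_pos"]-M2; f=o["contact_force"]-f0
    print(t,round(o["time_s"],2),"h",round(d@N,5),"ax",round(f@N,2),f.round(2),o["moment"].round(2),round(o["opening"],4)); return f@N
h=.0499
while h>.0475:
    h-=.0002; bot.line_to(M2+N*h,rate=.004); bot.dwell(.1)
    if show(round(h,4))>9: break
for i in range(6): bot.dwell(.25); show("")
```

```text
0.0497 18.09 h 0.0499 ax 4.13 [-0.48 -1.78  3.74] [-1.19  1.    0.08] 0.0133
0.0495 18.44 h 0.04982 ax 6.94 [-1.99 -2.36  6.25] [-1.15  1.17  0.24] 0.0131
0.0493 18.79 h 0.0498 ax 7.56 [-3.35 -2.21  6.63] [-1.15  1.29  0.27] 0.0132
0.0491 19.14 h 0.04975 ax 7.8 [-3.16 -3.03  6.56] [-1.14  1.36  0.33] 0.013
0.0489 19.49 h 0.04972 ax 9.45 [-4.27 -3.22  8.04] [-1.05  1.52  0.46] 0.0132
 19.74 h 0.04972 ax 8.82 [-3.35 -2.51  7.94] [-1.04  1.52  0.44] 0.0132
 19.99 h 0.04973 ax 10.42 [-5.38 -3.09  8.89] [-1.02  1.5   0.43] 0.0132
 20.24 h 0.04976 ax 9.2 [-5.03 -2.23  8.01] [-1.09  1.49  0.4 ] 0.0134
 20.49 h 0.04975 ax 9.98 [-4.85 -2.9   8.64] [-1.01  1.52  0.41] 0.013
 20.74 h 0.04973 ax 10.18 [-3.91 -3.92  8.64] [-1.09  1.51  0.45] 0.013
 20.99 h 0.04974 ax 8.51 [-4.16 -2.53  7.33] [-1.03  1.49  0.38] 0.0134
```

Run:
```python
from poses import *
T=[]
for n,b in (("wrist",(187,170,315,260)),("side",(217,157,281,202))):
    c=cams.capture(n); x0,y0,x1,y1=b
    T.append(cv2.resize(c["pixels"][y0:y1,x0:x1],(400,300) if n=="side" else (400,281),interpolation=cv2.INTER_CUBIC))
T[0]=np.vstack([T[0],np.zeros((19,400,3),np.uint8)])
cv2.imwrite("pics/in.png",np.hstack(T));
```

```text
(no output)
```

View pics/in.png

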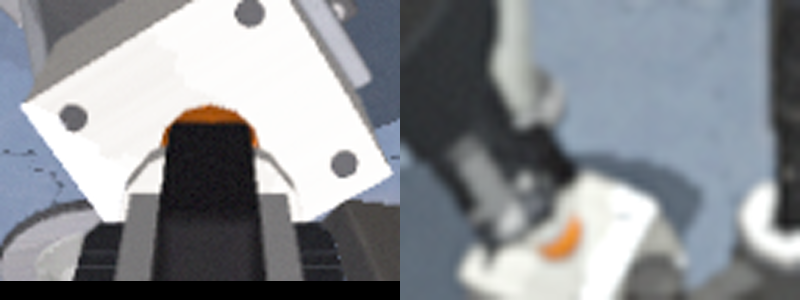

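The collar lies flat on the face, centred over the bore. Drawing out and hovering over the stand.

Run:
```python
from poses import *
M2=np.load("M2.npy")
bot.line_to(M2+N*.17,rate=.04)
bot.move_to([*G,.23],QP); bot.line_to([*G,.186],rate=.05); bot.dwell(.4)
o=bot.observe(); print(o["time_s"],o["ee_pos"],o["opening"],o["contact_force"])
tip=o["ee_pos"]-[0,0,.088]; T=[]
pre=np.load("pre_wrist.npy",allow_pickle=True).item()["pixels"]
for n in("scene","side","wrist"):
    c=cams.capture(n); f=n=="wrist"; p=c["pixels"]
    np.save(f"ret_{n}.npy",c,allow_pickle=True)
    u=proj(c,np.array([tip,tip+[0,0,.043],tip+[0,0,.07],[*G,.078]]),f)
    h=cv2.cvtColor(p,cv2.COLOR_BGR2HSV); m=((h[...,0]<18)&(h[...,1]>150)&(h[...,2]>90)); ys,xs=np.nonzero(m)
    k=np.hypot(xs-u[1,0],ys-u[1,1])<25
    print(n,u.round(1).tolist(),"orange",xs[k].mean().round(1),ys[k].mean().round(1),k.sum())
    x,y=(u[1]-[32,32]).astype(int) if not f else (190,175)
    w=64 if not f else 128
    T.append(cv2.resize(p[y:y+w*1,x:x+w],(400,400),interpolation=cv2.INTER_CUBIC)); print(x,y)
T.append(cv2.resize(pre[175:303,190:318],(400,400)))
v=np.vstack([np.hstack(T[:2]),np.hstack(T[2:])]); cv2.imwrite("pics/ret.png",cv2.resize(v,(600,600)))
```

```text
26.8167 [0.44002311 0.09800853 0.18606222] 0.013602957754353204 [-0.57801342  0.64616454 -1.47503979]
scene [[184.5, 171.1], [182.6, 159.5], [181.4, 151.9], [185.3, 176.3]] orange 182.5 159.9 42
150 127
side [[230.5, 146.4], [229.7, 133.5], [229.1, 125.0], [230.9, 152.2]] orange 230.0 133.2 27
197 101
wrist [[253.1, 197.1], [253.0, 219.0], [252.9, 238.0], [253.2, 189.2]] orange 252.6 207.8 89
190 175
```

View pics/ret.png

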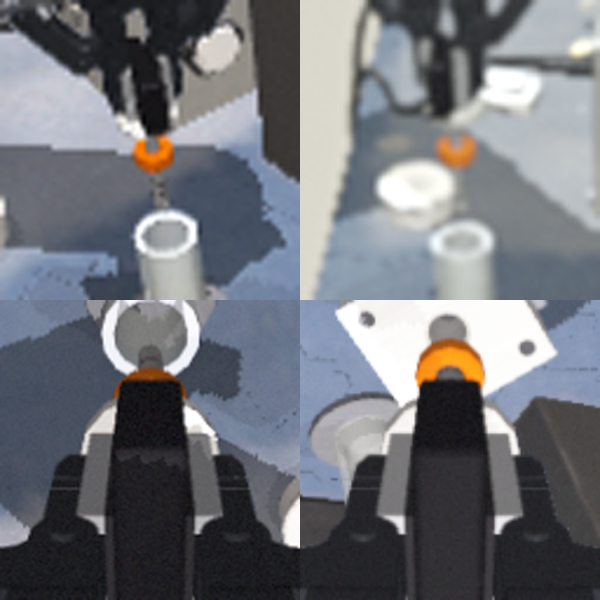

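All views agree with predictions within about a pixel: scene orange collar (182.5,159.9), tube mouth ~(185,177), and the grip is unchanged from before. Lowering it home.

Run:
```python
from poses import *
h1=bot.line_to([*G,.099],rate=.03,until_force=2.2); o=bot.observe(); print(h1,o["ee_pos"],o["contact_force"],o["time_s"])
if not h1:
    h2=bot.line_to([*G,.0952],rate=.008,until_force=3.5); bot.dwell(.2); o=bot.observe(); print(h2,o["ee_pos"],o["contact_force"],o["time_s"])
```

```text
False [0.44004149 0.09801725 0.09909104] [ 0.23855201  0.28055923 -1.628317  ] 30.0167
True [0.43999541 0.09802716 0.09611799] [-2.02036321  0.30165054  5.09669014] 30.625
```

Run:
```python
from poses import *
bot.release(); bot.dwell(.3); bot.line_to([*G,.22],rate=.08)
bot.move_to([.30,.30,.25],QP) if bot.ik([.30,.30,.25],QP) is not None else print("noik")
bot.dwell(.3)
for n,b in (("scene",(170,150,200,205)),("side",(218,130,248,185))):
    p=cams.capture(n)["pixels"]; q=cv2.imread(f"pics/{n}0.png"); x0,y0,x1,y1=b
    A,B=[k[y0:y1,x0:x1].astype(int) for k in (p,q)]
    m=[(k.max(2)<45) for k in (A,B)]
    print(n,"absdiff",abs(A-B).mean().round(2),"dark centroid",[np.argwhere(k).mean(0).round(2) for k in m],[k.sum() for k in m])
o=bot.observe(); print(o["time_s"],o["ee_pos"],o["contact_force"])
```

```text
scene absdiff 5.18 dark centroid [array([23.06, 14.38]), array([23.16, 14.43])] [np.int64(64), np.int64(61)]
side absdiff 5.28 dark centroid [array([16.62, 12.68]), array([16.39, 12.57])] [np.int64(50), np.int64(54)]
34.7 [0.30034668 0.29965102 0.24992052] [-0.46507771 -0.43272186  0.88886634]
```

```bash
python3 -c "
from bench import bot
print(bot.finish_job())"
```

```text
the job is handed in; nothing more can be done
None
```

The job is handed in at about 35 s: the rod bottomed at about 38 mm and was held at roughly 10 N for over a second, and the gauge is back in its stand where it started; I saw no sign of the collar shifting on the way in but did not check it once it was inside the tube.

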